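# Seat a freshly lacquered coaster in the spring cradle with a lifter paddle

## Robot

A 7-joint arm with a two-finger parallel gripper is mounted at the origin on the work surface. World frame = base frame: x ahead of the robot, y to its left, z up, the work surface at z = 0. Lengths are in m, angles in rad, forces in N, time in s.
With the tool pointing down it reaches from about 0.35 to 0.9 m from the base axis. Payload 8.1 kg.
Tool frame: the origin (TCP) lies at the very end of the fingers, on their centre line; the grasp point (between the pads) lies 19 mm behind it; z points along the fingers, y is the line along which they close (so a half turn about z gives the same grasp; the last joint's range is limited). The gripper opens to 92 mm and grips with 3 to 60 N. Pads are 19 mm wide; open, the fingers measure 130 mm over their backs; the gripper's body (75 mm by 190 mm) begins 47 mm behind the grasp point.
Start: joints at [-1.426, 0.434, 0.025, 1.573, -0.012, 1.134, -0.075], TCP at [0.153, 0.606, 0.227] pointing down, gripper open.
Joint ranges: [-2.62, 2.62], [-0.44, 2.09], [-1.27, 1.32], [0.08, 2.57], [-1.32, 4.46], [0.12, 2], [-2.74, 2.74]. Speed limits (rad/s): [2.22, 2.22, 3.01, 3.01, 3.14, 3.14, 3.14].

## Interface

Orientations are given as [roll, pitch, yaw] about the fixed x, y, z axes, in that order (R = Rz(yaw) Ry(pitch) Rx(roll)).
In Python, from workcell import robot gives the robot as it stands.
- The arm moves only by the tool apply_moves, never from a script. Its argument "moves" is a list that holds one entry, the list of rows, each a list of 7 numbers: the closure in counts, from 0 (fully open) to 255 (shut), then the shift along the tool's x, y, z in mm, then the turn, a rotation vector about the tool's x, y, z in rad. A call has 1 to 10 rows; each row shifts and turns the commanded pose from where the row before left it, along the tool's axes as they then stand; what a row does not reach is not made up. A row lasts 1/8 s, in which the tool goes at most 62.5 mm and 10.7 degrees, less where a joint would pass 70% of its speed; a pose out of reach is approached as far as the arm can. A call is refused whole if a number of a shift passes 62.5 or a number of a turn 0.188, either way. A call with a gripper value outside its range is refused whole. The fingers move at their own pace and stop on an object; "force" is the grip in N (left out, the last holds). Time passes only in rows, so rows that do not move let the fingers close. It gives the time, the measured TCP pose, the force, the opening and the grip force at its end, in the units of the state.
- robot.observe(): the state, without advancing time (a new reading comes with each control period).
- robot.camera(name): name is "side" or "top" or "wrist"; returns (picture, depth): 420x560x3 uint8, red, green, blue; 420x560 float32, m along the optical axis (not along the pixel's ray), 0 where there is no reading.
- robot.get_calibration(name): a dict with "camera_matrix" (3x3 intrinsics, pixels), "rvec" (rotation vector, rad) and "tvec" (3), from world to camera coordinates, as OpenCV has them; the wrist camera has in their place "hand_eye" (4x4, takes a point from camera to tool coordinates, whose origin is the TCP and whose axes are the flange's). Camera axes: x right, y down, z forward; pixel columns grow to the right and rows downward; lengths in m; the calibration is good to about 2 mm. A picture is of the moment at which its call begins: read the wrist's pose just before it. get_calibration takes no time and is no camera call.
- robot.sign_off(): hands the job in; it is judged then, once.
The state is a dict: "t": time; "q": joint angles; "joint_velocities": joint speeds; "tau": joint torques, N m; "tool_pos": TCP position; "ee_rot": TCP orientation; "force": force on the tool from outside, world axes, zero at the start; "moment": the same for the moment, N m; "opening": finger opening in m; "grip_force": force on a finger pad.
Only numpy, scipy, OpenCV 4.12 (cv2) and the standard library are available. Lean on these libraries where they do the work, as an engineer would, in place of code of your own. Each camera call takes 0.05 s, during which the arm holds its last target. There are 200 camera calls.

## Task

The square coaster lying on the paddle's blade has wet lacquer: without touching it with the gripper, carry it level on the paddle to the drying stand, push it gently (with less than 15 N) against the sprung white plate and lower it behind the two yellow studs, so that it lies flat on the blue rails, held between the studs and the plate. Then draw the paddle out and lay it down flat on the bench, released, leaving the other things where they are.

Things in the scene. Friction and masses are not known exactly. Their poses are not given: they have to be found in the camera images.
- tile_center (a point): Centre (half-way up) of the square coaster, 90 x 90 x 8 mm, about 150 g, blue rim, orange and white top, wet lacquer: fingers must not touch it. x and y run along its sides, z up. At the start it lies loose on the paddle's blade, square to it within 2 degrees, its rear edge 1 to 4 mm ahead of the heel.
- paddle_grip (a point): Grip point of the lifter paddle (about 160 g): centre of its handle's section, 32 mm above the paddle's underside. x points forward to the blade, y left, z up. Handle: dark wood bar 20 mm wide, 26 mm high, from 75 mm behind to 35 mm ahead of this point, 19 mm clear of the bench but for a foot at its rear end. Lying free, the paddle rests on blade and foot, blade level.
- paddle_heel (a point): Point on top of the paddle's blade, below the heel's front face; axes as the grip point, which lies 57 mm behind and 28 mm above. Heel: slick white upstand 36 mm wide, 16 mm above the blade, its upper 10 mm overhanging 2 mm. Blade: aluminium, 40 mm wide, 4 mm thick, ending 81 mm ahead of this point. A coaster at the heel has its centre 45 mm ahead, its front edge 9 mm beyond the blade's tip.
- rack: Drying stand, fixed: dark steel base 240 x 120 x 12 mm; origin on the bench at the middle of the cradle's adjusting range, x the direction in which the coaster is pushed in, y left, z up. The blue cradle is clamped on the base 15 mm before to 15 mm beyond the origin along x: this setting is NOT measured, find it by feel or sight. The clamp does not yield.
- rack_rails (a point): Point 50 mm above the stand's origin, level with the rail tops. In the cradle, from ITS middle: two blue rails along x from -53 to +55 mm, y 26 to 44 mm either side, a 52 mm slot between, open at -x and above, slot floor 30 mm below the rail tops; on the rails' -x ends two slick yellow studs 5 mm high, x -53 to -45 mm, y 27 to 43 mm either side.
- rack_seat (a point): Point 54 mm above the stand's origin. The seated coaster's centre lies at this height and at the CRADLE's middle (so up to 15 mm from here along x): on the rails, rear edge against the studs, front edge pressing the plate back. To get in it comes over the studs, presses the plate back by more than 2.5 mm (7 mm suits) and is lowered there, the blade sinking into the slot.
- spring (a joint): How far the white slick upright pressure plate at the cradle's +x end (66 mm wide along y, from 1 to 27 mm above the rail tops, facing -x; come in with the coaster's underside 7 to 10 mm above the rail tops) is pressed back, in m: 0 free, about 0.0025 with the coaster seated, 0.010 hard stop. Spring 800 N/m from zero: 2 N seated, 5.6 N at 7 mm, 8 N at the stop.
- pot: White ceramic plant pot with a succulent, 96 mm across, 95 mm high (plant to 175 mm); origin at the centre of its underside. Leave alone.
- cup: Wooden pencil cup, 72 mm across, 98 mm high, pencils to 180 mm; origin at the centre of its underside. Leave alone.
- coaster_low: Lower of two stacked plastic coasters, grey, 90 x 90 x 5 mm; origin at the centre of its underside. Leave alone.
- coaster_top: Upper of the two stacked plastic coasters, green, same size; origin at the centre of its underside. Leave alone.
- tray: Round stainless keyring tray, 108 mm across, 18 mm high; origin at the centre of its underside. Leave alone.

How it is judged:
On the way, in this order (a step that is already met when the one before it is completed fails the run):
1. the coaster is carried on the paddle's blade, raised and level (height (world z) of tile_center above 0.045 m and contact force between tile and paddle above 0.2 N and angle between tile_center's own z axis and vertical below 0.15 rad), for 0.3 s.
2. the paddle pushes the coaster against the sprung plate, pressing it back by 3 mm or more (value of joint spring above 0.003 m and contact force between tile and paddle above 1.5 N), for 0.1 s.
At the end, for the whole second after the job is handed in: Coaster flat (0.05 rad) on the rails, centre 54 +-2.5 mm up, within 12 mm of the centre line, square within 0.12 rad, plate pressed back 1 to 4.5 mm, at rest, clear of the paddle; paddle flat on the bench (grip point 27 to 37 mm up, tilt under 0.08 rad), released, at rest (value of joint spring between 0.001 and 0.0045 m and z of tile_center in the frame of rack between 0.0515 and 0.0565 m and y of tile_center in the frame of rack between -0.012 and 0.012 m and angle between tile_center's own z axis and vertical below 0.05 rad and angle between the x axis of tile_center and the x axis of rack, either way round below 0.12 rad and linear speed of each of tile, paddle below 0.01 m/s and contact force between each of tile, the fingers and paddle below 0.05 N and height (world z) of paddle_grip between 0.027 and 0.037 m and angle between paddle_grip's own z axis and vertical below 0.08 rad); the robot touches nothing.
It fails at once if the gripper or arm touches the wet coaster (contact force between any of the fingers, the arm and tile above 0.2 N).
It fails at once if the coaster is tilted by more than 0.2 rad (angle between tile_center's own z axis and vertical above 0.2 rad).
It fails at once if the coaster is pushed with more than 15 N before it has sunk onto the rails (contact force between tile and rack above 15 N and z of tile_center in the frame of rack above 0.0565 m).
It fails at once if the coaster or the paddle is jammed on the stand with more than 30 N, all contacts added (contact force between any of tile, paddle and rack above 30 N).
It fails at once if a bystander is moved by more than 15 mm (distance of any of pot, cup, coaster_low, coaster_top, tray from where it was at the start of the episode above 0.015 m).
It also fails if it takes over 67 s, if anything falls off the work surface, if the arm or the gripper's body presses on something with over 40 N, if the wrist force passes 120 N, or if a joint passes its speed limit or range.

## Working session

There is one attempt and no reset: what is moved stays moved. The work goes in short steps, Python scripts to look and compute and a tool call to move; the robot and the scene stay as the last step left them, time stands still between calls to the robot, and variables do not carry over. Pictures are saved under pics/ and viewed, at most 10 in all, crops included, and the job is handed in when it is done.

Besides the shell and the picture viewer there is one more tool, called after ">>>" as name(argument=value, ...), one argument or row to a line, values as JSON. apply_moves: Moves the arm, as the interface text tells. Its arguments: {"type":"object","properties":{"moves":{"type":"array"},"force":{"type":"number"}},"required":["moves"]}

```bash
ls; mkdir -p pics
cat > h.py <<'E'
import numpy as np, cv2
from scipy.spatial.transform import Rotation as R
from workcell import robot
def cam(n):
    s=robot.observe(); im,d=robot.camera(n); c=robot.get_calibration(n); K=np.array(c["camera_matrix"])
    if n=="wrist":
        T=np.eye(4);e=s["ee_rot"];T[:3,:3]=R.from_euler('xyz',e).as_matrix() if np.size(e)==3 else np.array(e);T[:3,3]=s["tool_pos"]
        T=T@np.array(c["hand_eye"])
    else:
        W=np.eye(4);W[:3,:3]=cv2.Rodrigues(np.array(c["rvec"],float))[0];W[:3,3]=np.ravel(c["tvec"]);T=np.linalg.inv(W)
    v,u=np.mgrid[:420,:560]
    P=np.stack([(u-K[0,2])/K[0,0]*d,(v-K[1,2])/K[1,1]*d,d],-1)@T[:3,:3].T+T[:3,3]
    P[d==0]=np.nan
    return im,d,P,K,T
def save(n,im,s=1.4): cv2.imwrite(f"pics/{n}.png",cv2.resize(im[:,:,::-1],None,fx=s,fy=s))
E
python3 - <<'E'
from h import *
print(robot.observe())
for n in("top","side"):
    im,d,P,K,T=cam(n); save(n,im); np.savez(n,im=im,P=P,K=K,T=T); print(K,T)
E
```

```text
pics
{'t': 0.0, 'q': array([-1.42559769,  0.43519228,  0.02497009,  1.57409612, -0.01160702,
        1.13401144, -0.07511362]), 'joint_velocities': array([ 0.00087952, -0.00029866,  0.00087605, -0.00075704, -0.00104132,
        0.00077096,  0.00059967]), 'tau': array([ 1.83038424e-03, -6.67862821e+01,  9.86196287e-01, -3.14447844e+01,
       -6.02817675e-02,  4.32719069e-02,  1.50455844e-04]), 'tool_pos': array([0.15321945, 0.60539565, 0.2259644 ]), 'ee_rot': array([-3.14003627e+00,  1.33693391e-04,  2.89371035e+00]), 'force': array([ 0.31789882, -0.75087738, -0.1065402 ]), 'moment': array([ 0.01097559, -0.02397118,  0.04585035]), 'grip_force': 0.0, 'opening': 0.09172252611326374}
[[488.10277837   0.         276.48107178]
 [  0.         488.10277837 206.40064455]
 [  0.           0.           1.        ]] [[-0.01754358 -0.99396131  0.10831958  0.50187855]
 [-0.99961561  0.01976237  0.01944424 -0.04035543]
 [-0.02146748 -0.10793682 -0.99392595  0.9886574 ]
 [ 0.          0.          0.          1.        ]]
[[421.94616091   0.         281.57275706]
 [  0.         421.94616091 208.3004254 ]
 [  0.           0.           1.        ]] [[-0.91543454 -0.21070946  0.34290105  0.30896063]
 [-0.40239164  0.46270479 -0.78992737  0.6131336 ]
 [ 0.00778321 -0.86110731 -0.50836367  0.48082733]
 [ 0.          0.          0.          1.        ]]
```

View pics/top.png

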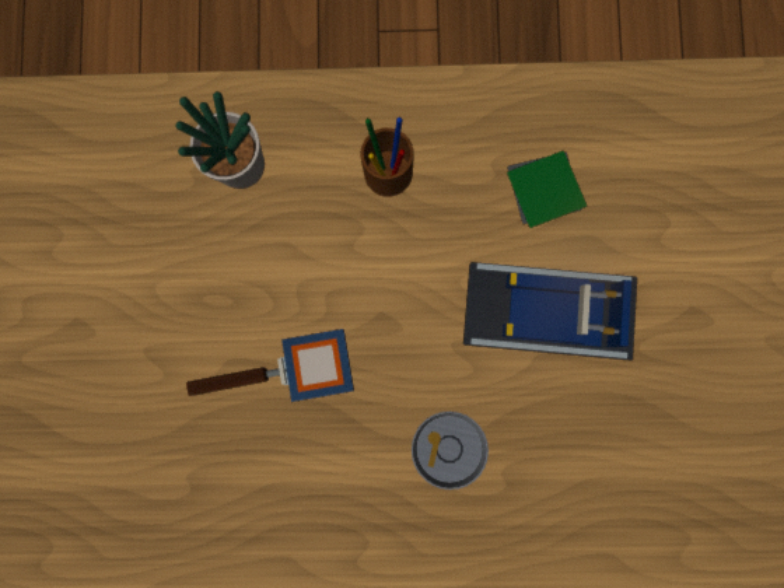

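View pics/side.png

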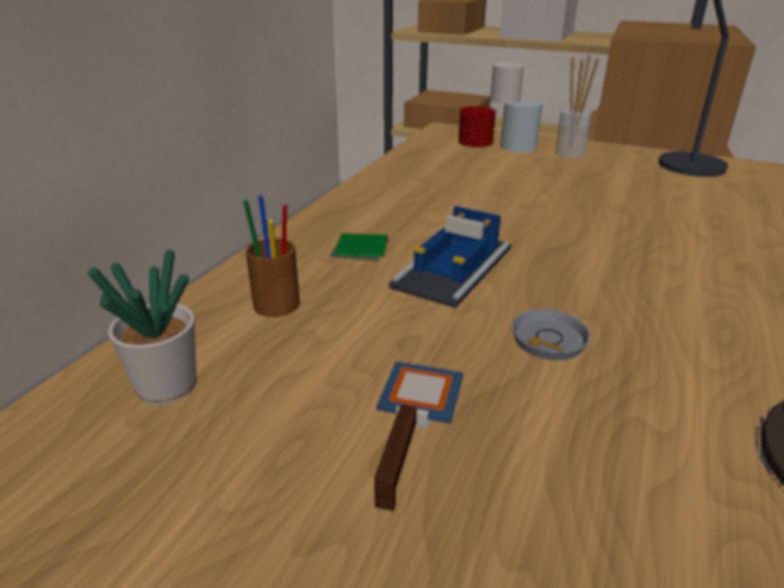

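The top view shows the handle at (188–267, 380), the coaster at (318,365), and the stand at (550,310) with studs at x≈512 and the plate at x≈585. The push direction is roughly image right, which is world −y. Next I'll measure these.

Run:
```python
from h import *
D=np.load("top.npz");im,P=D["im"],D["P"]
v,u=np.mgrid[:420,:560]
def box(u0,u1,v0,v1): return (u*1.4>u0)&(u*1.4<u1)&(v*1.4>v0)&(v*1.4<v1)
hsv=cv2.cvtColor(im,cv2.COLOR_RGB2HSV)
def rect(m,name):
    p=P[m];p=p[np.isfinite(p).all(1)]
    r=cv2.minAreaRect((p[:,:2]*1000).astype(np.float32))
    print(name,len(p),"z",np.percentile(p[:,2],[5,50,95]).round(4),"rect",np.round(r[0],1),np.round(r[1],1),round(r[2],1),"mean",p.mean(0).round(4)); return p
z=P[...,2]
bench=box(0,150,250,550); rect(bench&np.isfinite(z),"bench")
p=rect(box(275,360,320,410)&(hsv[...,0]>95)&(hsv[...,0]<125)&(hsv[...,1]>100)|box(300,340,345,385),"tile")
p=rect(box(180,275,350,410)&(z>.03),"handle")
rect(box(455,650,250,370)&(z>.007),"rack")
rect(box(455,650,250,370)&(z>.047),"cradle")
y=box(455,540,250,370)&(hsv[...,0]>18)&(hsv[...,0]<35)&(hsv[...,1]>150)&(hsv[...,2]>100)&(z>.045)
rect(y&(v*1.4<300),"stud a");rect(y&(v*1.4>300),"stud b")
w=box(575,592,280,340)&(hsv[...,1]<60)&(hsv[...,2]>110)&(z>.06);rect(w,"plate")
for n,b in dict(pot=box(170,270,90,190),cup=box(355,420,110,200),tray=box(405,495,405,495),coast=box(500,590,145,230)).items(): rect(b&(z>.006),n)
```

```text
bench 22805 z [-0.0042 -0.0013  0.0016] rect [463.4 434.7] [436.5 224.1] 1.4 mean [ 0.4594  0.4325 -0.0013]
tile 1489 z [0.0083 0.0114 0.0142] rect [502.2  80.7] [86.9 88.4] 8.9 mean [0.5015 0.0781 0.0113]
handle 603 z [0.04   0.0436 0.0466] rect [482.  201.2] [ 20.  113.4] 9.7 mean [0.4818 0.2019 0.0433]
rack 7180 z [0.0097 0.0182 0.0726] rect [ 573.5 -253.9] [241.  120.3] 83.7 mean [ 0.5718 -0.2493  0.0275]
cradle 1876 z [0.0478 0.0534 0.0762] rect [ 572.2 -266.3] [160.3  88.3] 83.7 mean [ 0.5704 -0.2763  0.0591]
stud a 32 z [0.0523 0.0546 0.0574] rect [ 615.4 -195.3] [ 6.3 14.1] 87.3 mean [ 0.6155 -0.1953  0.0547]
stud b 35 z [0.0522 0.0545 0.0566] rect [ 545.6 -187.6] [15.4  7.8] 0.9 mean [ 0.5462 -0.1872  0.0546]
plate 169 z [0.0737 0.0763 0.0793] rect [ 569.6 -287.6] [12.2 65.8] 83.5 mean [ 0.5694 -0.2859  0.0763]
pot 2693 z [0.0475 0.1026 0.1622] rect [798.8 195.8] [95.9 94.9] 55.2 mean [0.797  0.1928 0.1068]
cup 1549 z [0.0081 0.0742 0.1535] rect [781.6 -25.5] [69.9 71.2] 40.7 mean [ 0.7814 -0.0252  0.0719]
tray 794 z [0.0062 0.0124 0.0187] rect [ 380.6 -104.2] [105.4 105.8] 88.9 mean [ 0.3782 -0.1037  0.0122]
coast 1880 z [0.007  0.0098 0.0127] rect [ 753.4 -252.8] [96.5 95.3] 19.5 mean [ 0.751  -0.2554  0.0098]
```

```bash
cat >> h.py <<'E'
def plan(xyz,yaw,n,g=0,start=None):
    s=robot.observe(); p=np.array(s["tool_pos"],float);M=R.from_euler('xyz',s["ee_rot"])
    print("t",s["t"],"pos",p.round(4),"rpy",np.round(s["ee_rot"],4),"F",s["force"].round(2),"M",s["moment"].round(3),"op",round(s["opening"],4),"gf",s["grip_force"],"q",s["q"].round(2))
    Mt=R.from_euler('xyz',[np.pi,0,yaw]); rv=(M.inv()*Mt).as_rotvec()/n; rv=rv.round(4)
    for i in range(n):
        d=M.inv().apply((np.array(xyz)-p)/(n-i))*1000; d=d.round(1)
        print([g,*d.tolist(),*rv.tolist()],end=",\n"); p=p+M.apply(d/1000); M=M*R.from_rotvec(rv)
E
python3 -c "
from h import *
plan([.4853,.1815,.16],np.radians(99.4),10)"
```

```text
t 0.1 pos [0.1532 0.6055 0.226 ] rpy [-3.1402e+00  1.0000e-04  2.8937e+00] F [ 0.53 -0.31 -0.15] M [-0.036  0.005  0.025] op 0.0924 gf 0.0 q [-1.43  0.44  0.02  1.57 -0.01  1.13 -0.08]
[0, -42.6, -32.9, 6.7, -0.0001, 0.0001, 0.1159],
[0, -46.1, -27.8, 6.6, -0.0001, 0.0001, 0.1159],
[0, -49.0, -22.3, 6.6, -0.0001, 0.0001, 0.1159],
[0, -51.3, -16.5, 6.6, -0.0001, 0.0001, 0.1159],
[0, -52.8, -10.4, 6.6, -0.0001, 0.0001, 0.1159],
[0, -53.7, -4.2, 6.6, -0.0001, 0.0001, 0.1159],
[0, -53.8, 2.0, 6.6, -0.0001, 0.0001, 0.1159],
[0, -53.2, 8.2, 6.6, -0.0001, 0.0001, 0.1159],
[0, -52.0, 14.3, 6.7, -0.0001, 0.0001, 0.1159],
[0, -49.9, 20.2, 6.6, -0.0001, 0.0001, 0.1159],
```

>>> apply_moves(
  moves=[
    [[0,-43,-33,7,0,0,0.116],[0,-46,-28,7,0,0,0.116],[0,-49,-22,7,0,0,0.116],[0,-51,-16,7,0,0,0.116],[0,-53,-10,7,0,0,0.116],[0,-54,-4,7,0,0,0.116],[0,-54,2,6,0,0,0.116],[0,-53,8,6,0,0,0.116],[0,-52,14,6,0,0,0.116],[0,-50,20,6,0,0,0.116]],
  ],
)

```text
t: 1.35
tool_pos: [0.4865, 0.1807, 0.1605]
ee_rot: [-3.142, -0.0, 1.73]
force: [0.0, 0.6, 0.2]
opening: 0.092
grip_force: 0.0
```

```bash
python3 -c "
from h import *
im,d,P,K,T=cam('wrist'); save('w1',im); np.savez('w1',im=im,P=P,K=K,T=T)
plan([.4853,.1815,.16],np.radians(99.4),4)"
```

```text
t 1.4 pos [0.4905 0.1734 0.1604] rpy [3.1393 0.0039 1.7169] F [ 4.78 -5.84  0.19] M [-0.487 -0.223 -0.058] op 0.0921 gf 0.0 q [-0.78  0.35  0.44  1.94 -0.18  0.89 -0.11]
[0, 2.2, -1.0, 0.1, 0.0006, 0.001, -0.0045],
[0, 2.2, -1.0, 0.1, 0.0006, 0.001, -0.0045],
[0, 2.2, -1.0, 0.1, 0.0006, 0.001, -0.0045],
[0, 2.2, -0.9, 0.0, 0.0006, 0.001, -0.0045],
```

View pics/w1.png

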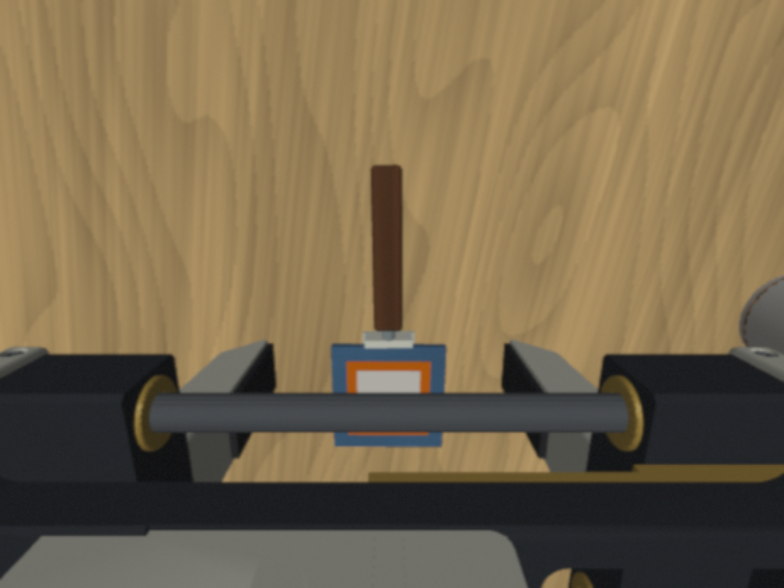

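The wrist view shows the handle at (387, 165–330) and the coaster below it at (388,395), both well centred. I'll measure the handle again now the arm is at rest.

```bash
python3 -c "
from h import *
for k in range(4): cam('top') if k<3 else 0
im,d,P,K,T=cam('wrist')
hsv=cv2.cvtColor(im,cv2.COLOR_RGB2HSV);z=P[...,2]
v,u=np.mgrid[:420,:560]
m=(v<237)&(u>240)&(u<320)&(z>.034)&(z<.055)
n,l,st,c=cv2.connectedComponentsWithStats(m.astype(np.uint8)); k=1+st[1:,4].argmax(); m=l==k
p=P[m]; r=cv2.minAreaRect((p[:,:2]*1000).astype(np.float32)); print('handle',len(p),r,p.mean(0),np.percentile(p[:,2],[5,50,95]))
b=(hsv[...,0]>95)&(hsv[...,0]<125)&(hsv[...,1]>90)&(v>240)&(v<322)&(u>230)&(u<325)&(z<.03)
p=P[b]; r=cv2.minAreaRect((p[:,:2]*1000).astype(np.float32)); print('tile',len(p),r,np.percentile(p[:,2],[5,50,95]))
t=P[(v>315-70)&(v<262)&(u>262)&(u<292)];print(np.nanmedian(t,0))
plan([.4853,.1815,.16],np.radians(99.4),4)"
```

```text
handle 2619 ((482.7156066894531, 205.74490356445312), (19.957223892211914, 109.07295227050781), 9.738987922668457) [0.4823592  0.20896982 0.04385963] [0.04180942 0.04396567 0.0452485 ]
tile 1562 ((502.6376953125, 83.50985717773438), (86.9200439453125, 89.07279205322266), 8.928413391113281) [0.00981299 0.01108936 0.01218933]
[0.49623611 0.12029739 0.01136974]
t 1.6 pos [0.4853 0.1824 0.1604] rpy [-3.1407e+00 -1.0000e-04  1.7342e+00] F [-0.62  0.4  -0.49] M [-0.05   0.041 -0.012] op 0.0918 gf 0.0 q [-0.79  0.35  0.43  1.94 -0.18  0.89 -0.11]
[0, -0.2, -0.0, 0.1, -0.0002, -0.0, -0.0002],
[0, -0.2, -0.0, 0.1, -0.0002, -0.0, -0.0002],
[0, -0.2, -0.1, 0.1, -0.0002, -0.0, -0.0002],
[0, -0.3, -0.0, 0.1, -0.0002, -0.0, -0.0002],
```

```bash
python3 -c "
from h import *
plan([.4855,.184,.013],1.740,6)"
```

```text
t 1.6 pos [0.4853 0.1824 0.1604] rpy [-3.1407e+00 -1.0000e-04  1.7342e+00] F [-0.62  0.4  -0.49] M [-0.05   0.041 -0.012] op 0.0918 gf 0.0 q [-0.79  0.35  0.43  1.94 -0.18  0.89 -0.11]
[0, 0.3, 0.1, 24.6, -0.0001, -0.0, -0.001],
[0, 0.3, 0.1, 24.6, -0.0001, -0.0, -0.001],
[0, 0.2, 0.1, 24.6, -0.0001, -0.0, -0.001],
[0, 0.3, 0.1, 24.5, -0.0001, -0.0, -0.001],
[0, 0.2, 0.1, 24.6, -0.0001, -0.0, -0.001],
[0, 0.3, 0.1, 24.5, -0.0001, -0.0, -0.001],
```

>>> apply_moves(
  moves=[
    [[0,1,0,30,0,0,-0.006],[0,0.5,0,30,0,0,0],[0,0,0,30,0,0,0],[0,0,0,25,0,0,0],[0,0,0,17,0,0,0],[0,0,0,10,0,0,0],[0,0,0,5,0,0,0],[0,0,0,0,0,0,0]],
  ],
  force=15,
)

```text
t: 2.6
tool_pos: [0.4856, 0.1838, 0.0139]
ee_rot: [3.141, -0.0, 1.74]
force: [-0.6, -0.2, 0.4]
opening: 0.0917
grip_force: 0.0
```

>>> apply_moves(
  moves=[
    [[100,0,0,0,0,0,0],[180,0,0,0,0,0,0],[220,0,0,0,0,0,0],[255,0,0,0,0,0,0],[255,0,0,0,0,0,0],[255,0,0,0,0,0,0],[255,0,0,0,0,0,0],[255,0,0,0,0,0,0]],
  ],
  force=15,
)

```text
t: 3.6
tool_pos: [0.4855, 0.1836, 0.0137]
ee_rot: [-3.142, 0.0, 1.74]
force: [-0.0, 0.6, 0.1]
opening: 0.0203
grip_force: 15.0
```

>>> apply_moves(
  moves=[
    [[255,0,0,0,0,0,0],[255,0,0,0,0,0,0],[255,0,0,0,0,0,0],[255,0,0,0,0,0,0]],
  ],
  force=60,
)

```text
t: 4.1
tool_pos: [0.4855, 0.1836, 0.0137]
ee_rot: [3.142, -0.0, 1.74]
force: [-0.4, 0.6, -0.2]
opening: 0.0198
grip_force: 60.0
```

>>> apply_moves(
  moves=[
    [[255,0,0,-2,0,0,0],[255,0,0,-4,0,0,0],[255,0,0,-7,0,0,0],[255,0,0,-10,0,0,0],[255,0,0,-10,0,0,0],[255,0,0,-10,0,0,0],[255,0,0,-10,0,0,0],[255,0,0,-8,0,0,0],[255,0,0,-5,0,0,0],[255,0,0,-2,0,0,0]],
  ],
)

```text
t: 5.35
tool_pos: [0.4856, 0.1837, 0.082]
ee_rot: [3.141, -0.0, 1.74]
force: [0.2, 0.5, -2.7]
opening: 0.0194
grip_force: 60.0
```

```bash
cat >> h.py <<'E'
def tilefit():
    im,d,P,K,T=cam('top'); hsv=cv2.cvtColor(im,cv2.COLOR_RGB2HSV);v,u=np.mgrid[:420,:560]
    o=(hsv[...,0]>3)&(hsv[...,0]<14)&(hsv[...,1]>200)&(hsv[...,2]>120)
    return im,P,o
E
python3 -c "
from h import *
im,d,P,K,T=cam('wrist'); save('w2',im)
im,d,P,K,T=cam('side'); save('s2',im[170:370,200:400],3)
im,d,P,K,T=cam('top'); z=P[...,2];v,u=np.mgrid[:420,:560]
m=(z>.045)&(u>195)&(u<262)&(v>225)&(v<300)
hsv=cv2.cvtColor(im,cv2.COLOR_RGB2HSV)
p=P[m&(((hsv[...,0]>95)&(hsv[...,0]<125)&(hsv[...,1]>90))|(hsv[...,1]>170)|(hsv[...,2]>140))]
r=cv2.minAreaRect((p[:,:2]*1000).astype(np.float32)); print(len(p),r)
A=np.c_[p[:,:2]-p[:,:2].mean(0),np.ones(len(p))]; print(np.linalg.lstsq(A,p[:,2],rcond=None)[0])
plan([.48,.18,.08],1.74,1)
"
```

```text
2111 ((501.37542724609375, 85.04338073730469), (87.5730972290039, 97.04793548583984), 8.673531532287598)
[0.002011   0.00059768 0.07912775]
t 5.5 pos [0.4854 0.1836 0.0816] rpy [-3.1414e+00  1.0000e-04  1.7397e+00] F [-0.33 -0.06 -3.07] M [ 0.047  0.103 -0.076] op 0.0199 gf 59.999136328697205 q [-0.75  0.46  0.38  2.02 -0.25  0.71 -0.04]
[0, -2.6, -5.9, 1.6, -0.0002, 0.0001, -0.0003],
```

View pics/s2.png

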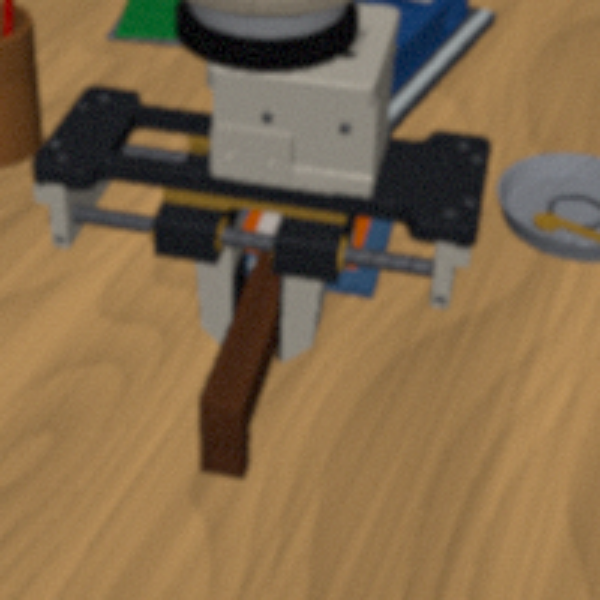

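```bash
cat >> h.py <<'E'
def smooth(xyz,yaw,n,g=255):
    s=robot.observe(); p0=p=np.array(s["tool_pos"],float);M=R.from_euler('xyz',s["ee_rot"]);q=M
    Mt=R.from_euler('xyz',[np.pi,0,yaw]); rv=(M.inv()*Mt).as_rotvec()
    a=np.linspace(0,1,n+1);w=a*a*(3-2*a)
    for i in range(n):
        d=(q.inv().apply(p0+w[i+1]*(np.array(xyz)-p0)-p)*1000).round(0 if n>5 else 1)
        r=(rv*(w[i+1]-w[i])).round(3); print([g,*d.tolist(),*r.tolist()],end=",\n"); p=p+q.apply(d/1000); q=q*R.from_rotvec(r)
    print("end",p,q.as_euler('xyz'))
E
python3 -c "
from h import *
smooth([.593,-.078,.080],1.466,20)"
```

```text
[255, -2.0, 0.0, 0.0, -0.0, 0.0, 0.002],
[255, -6.0, 2.0, 0.0, -0.0, 0.0, 0.006],
[255, -9.0, 2.0, 0.0, -0.0, 0.0, 0.009],
[255, -12.0, 3.0, 0.0, -0.0, 0.0, 0.012],
[255, -14.0, 3.0, 0.0, -0.0, 0.0, 0.014],
[255, -16.0, 5.0, 0.0, -0.0, 0.0, 0.016],
[255, -18.0, 5.0, 0.0, -0.0, 0.0, 0.018],
[255, -19.0, 6.0, 1.0, -0.0, 0.0, 0.019],
[255, -20.0, 6.0, -0.0, -0.0, 0.0, 0.02],
[255, -20.0, 7.0, -0.0, -0.0, 0.0, 0.02],
[255, -20.0, 8.0, -0.0, -0.0, 0.0, 0.02],
[255, -19.0, 7.0, 0.0, -0.0, 0.0, 0.02],
[255, -18.0, 8.0, 0.0, -0.0, 0.0, 0.019],
[255, -17.0, 7.0, 0.0, -0.0, 0.0, 0.018],
[255, -15.0, 8.0, 0.0, -0.0, 0.0, 0.016],
[255, -14.0, 6.0, 0.0, -0.0, 0.0, 0.014],
[255, -11.0, 6.0, 0.0, -0.0, 0.0, 0.012],
[255, -8.0, 4.0, 1.0, -0.0, 0.0, 0.009],
[255, -5.0, 2.0, -0.0, -0.0, 0.0, 0.006],
[255, -2.0, 1.0, -0.0, -0.0, 0.0, 0.002],
end [ 0.59253626 -0.07800895  0.07959403] [-3.14138429e+00  1.17941608e-04  1.46773153e+00]
```

>>> apply_moves(
  moves=[
    [[255,-2,0,0,0,0,0.002],[255,-6,2,0,0,0,0.006],[255,-9,2,0,0,0,0.009],[255,-12,3,0,0,0,0.012],[255,-14,3,0,0,0,0.014],[255,-16,5,0,0,0,0.016],[255,-18,5,0,0,0,0.018],[255,-19,6,1,0,0,0.019],[255,-20,6,0,0,0,0.02],[255,-20,7,0,0,0,0.02]],
  ],
)

```text
t: 6.75
tool_pos: [0.5396, 0.051, 0.0807]
ee_rot: [-3.142, 0.0, 1.602]
force: [-0.1, 0.9, -3.3]
opening: 0.0195
grip_force: 60.0
```

>>> apply_moves(
  moves=[
    [[255,-20,8,0,0,0,0.02],[255,-19,7,0,0,0,0.02],[255,-18,8,0,0,0,0.019],[255,-17,7,0,0,0,0.018],[255,-15,8,0,0,0,0.016],[255,-14,6,0,0,0,0.014],[255,-11,6,0,0,0,0.012],[255,-8,4,1,0,0,0.009],[255,-5,2,0,0,0,0.006],[255,-2,1,0,0,0,0.002]],
  ],
)

```text
t: 8.0
tool_pos: [0.5926, -0.078, 0.0796]
ee_rot: [-3.141, -0.0, 1.468]
force: [0.5, 0.8, -3.6]
opening: 0.0197
grip_force: 60.0
```

```bash
python3 -c "
from h import *
cam('side');im,d,P,K,T=cam('top'); save('t3',im[130:300,260:480],3.5); np.savez('t3',im=im,P=P)
im,d,P,K,T=cam('side'); save('s3',im[120:270,240:400],4); np.savez('s3',im=im,P=P)
plan([.48,.18,.08],1.466,1)
"
```

```text
t 8.15 pos [ 0.5926 -0.0776  0.0797] rpy [-3.1415e+00 -3.0000e-04  1.4682e+00] F [-0.11  0.27 -2.83] M [0.05  0.073 0.018] op 0.0195 gf 59.99915957450867 q [-0.27  0.58  0.45  1.83 -0.33  0.81  0.25]
[0, 244.7, -138.4, -0.2, -0.0001, -0.0003, 0.0022],
```

View pics/t3.png

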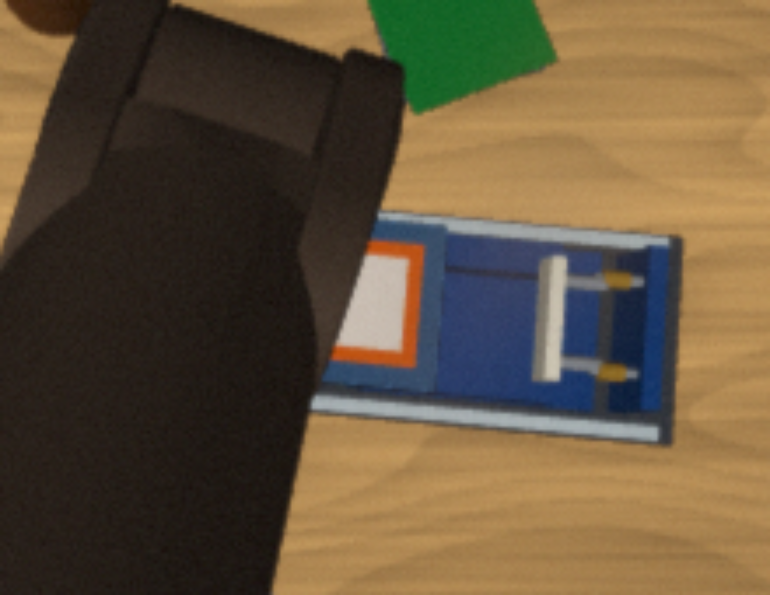

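The top view has the coaster's front edge at crop x≈440 over the rails, and the plate face at x≈537. I'll compute their positions in the rack frame.

```bash
python3 -c "
from h import *
f=np.array([-.110,-.994]);l=np.array([.994,-.110]);M=np.array([.5751,-.2402])
D=np.load('t3.npz');P=D['P'];im=D['im'];z=P[...,2]
A=np.stack([(P[...,:2]-M)@f,(P[...,:2]-M)@l,z],-1)*1000
v,u=np.mgrid[:420,:560]; U=(u-260)*3.5;V=(v-130)*3.5
t=(U>330)&(U<455)&(V>215)&(V<400)&(z>.073)&(z<.088)
a=A[t]; 
for y in range(-45,50,10):
    s=a[(abs(a[:,1]-y)<5)]; print(y,len(s),s[:,0].max().round(1) if len(s) else '')
print('lat',np.percentile(a[:,1],[0,1,99,100]), 'z',np.median(a[:,2]))
pl=(U>525)&(U<572)&(V>245)&(V<390)&(z>.068)&(z<.09);b=A[pl]
print('plate',b.min(0),b.max(0),len(b))
for y in range(-30,35,10):
    s=b[abs(b[:,1]-y)<5]; print(y,s[:,0].min().round(1),s[:,0].max().round(1))
rr=(U>450)&(U<660)&(z>.007)&(z<.05)&(V>190)&(V<460);c=A[rr];print('base lat',np.percentile(c[:,1],[0,.5,99.5,100]))
"
```

```text
-45 91 -14.7
-35 162 -14.7
-25 157 -15.3
-15 148 -14.1
-5 140 -14.9
5 137 -14.3
15 128 -14.4
25 120 -15.0
35 115 -14.0
45 46 -14.4
lat [-45.70452843 -44.94127179  42.97970836  44.3292505 ] z 77.29241675767727
plate [ 41.63567387 -33.33990195  68.03577695] [54.6414329  32.90284368 80.55126957] 198
-30 41.7 50.0
-20 41.7 54.6
-10 41.8 50.5
0 41.8 50.3
10 41.7 49.1
20 41.9 54.2
30 41.6 49.5
base lat [-60.16839859 -59.72757814  59.31928636  60.22475062]
```

View pics/s3.png

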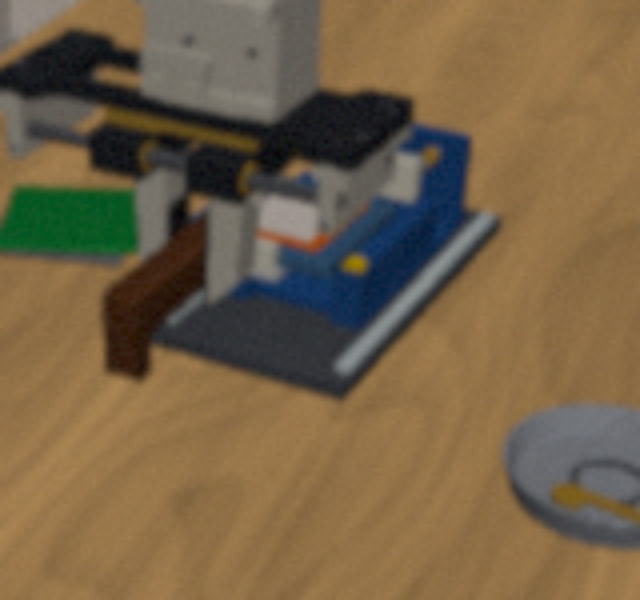

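>>> apply_moves(
  moves=[
    [[255,0,0,3,0,0,0],[255,-2,0,5,0,0,0],[255,-4,0,3,0,0,0],[255,-7,0,0,0,0,0],[255,-8,0,0,0,0,0],[255,-8,0,0,0,0,0],[255,-8,0,0,0,0,0],[255,-7,0,0,0,0,0],[255,-4,0,0,0,0,0],[255,-2,0,0,0,0,0]],
  ],
)

```text
t: 9.4
tool_pos: [0.5875, -0.1279, 0.0687]
ee_rot: [3.142, -0.0, 1.468]
force: [-0.7, 0.8, -4.3]
opening: 0.0194
grip_force: 60.0
```

>>> apply_moves(
  moves=[
    [[255,0,0,0,0,0,0],[255,-1,0,0,0,0,0],[255,-1,0,0,0,0,0],[255,-1,0,0,0,0,0],[255,-1,0,0,0,0,0],[255,-1,0,0,0,0,0],[255,-1,0,0,0,0,0],[255,0,0,0,0,0,0]],
  ],
)

```text
t: 10.4
tool_pos: [0.5869, -0.1338, 0.0687]
ee_rot: [3.142, 0.0, 1.468]
force: [0.6, 0.7, -3.0]
opening: 0.0196
grip_force: 60.0
```

```bash
cat >> h.py <<'E'
def look():
    s=robot.observe();F=[]
    f=np.array([-.110,-.994]);l=np.array([.994,-.110]);M=np.array([.5751,-.2402])
    for _ in range(4): im,d,P,K,T=cam('top'); F.append(robot.observe()["force"])
    F=np.mean(F,0); s=robot.observe()
    A=np.concatenate([((P[...,:2]-M)@np.stack([f,l],1)),P[...,2:]],-1)*1000
    print("t",s["t"],"tcp",s["tool_pos"].round(4),"yaw",round(s["ee_rot"][2],4),"Fpush",round(-F[:2]@f,2),"Flat",round(F[:2]@l,2),"Fz",round(F[2],2),"M",s["moment"].round(3),"gf",s["grip_force"])
    print("tcp rack",((s["tool_pos"][:2]-M)@np.stack([f,l],1)*1000).round(1))
    hsv=cv2.cvtColor(im,cv2.COLOR_RGB2HSV)
    w=(hsv[...,1]<70)&(hsv[...,2]>100)&(A[...,2]>66)&(A[...,2]<86)&(abs(A[...,1])<34)&(A[...,0]>38)&(A[...,0]<66);b=A[w]
    if len(b): print("plate min",[b[abs(b[:,1]-y)<5][:,0].min().round(1) for y in(-20,0,20)], "max",b[:,0].max().round(1))
    return im,A,hsv
E
python3 -c "
from h import *
im,A,hsv=look(); save('t4',im[170:260,370:460],6)"
```

```text
t 10.6 tcp [ 0.587  -0.1336  0.0687] yaw 1.4678 Fpush 0.18 Flat -0.14 Fz -2.6 M [ 0.046  0.093 -0.015] gf 59.999109506607056
tcp rack [-1.073e+02  1.000e-01]
plate min [np.float64(42.1), np.float64(41.8), np.float64(42.2)] max 65.9
```

>>> apply_moves(
  moves=[
    [[255,-1,0,0,0,0,0],[255,-1,0,0,0,0,0],[255,-1,0,0,0,0,0],[255,-1,0,0,0,0,0],[255,0,0,0,0,0,0],[255,0,0,0,0,0,0]],
  ],
)

```text
t: 11.35
tool_pos: [0.5865, -0.1375, 0.0687]
ee_rot: [-3.142, -0.0, 1.468]
force: [-0.2, 1.7, -3.1]
opening: 0.0193
grip_force: 60.0
```

```bash
python3 -c "
from h import *
im,A,hsv=look()"
```

```text
t 11.55 tcp [ 0.5865 -0.1375  0.0687] yaw 1.4679 Fpush 1.66 Flat -0.09 Fz -2.74 M [ 0.497 -0.022  0.008] gf 59.99926686286926
tcp rack [-103.3    0. ]
plate min [np.float64(43.7), np.float64(44.1), np.float64(48.4)] max 66.0
```

>>> apply_moves(
  moves=[
    [[255,-1,0,0,0,0,0],[255,-1,0,0,0,0,0],[255,-1,0,0,0,0,0],[255,-1,0,0,0,0,0],[255,-1,0,0,0,0,0],[255,0,0,0,0,0,0],[255,0,0,0,0,0,0]],
  ],
)

```text
t: 12.42
tool_pos: [0.586, -0.1422, 0.0687]
ee_rot: [-3.141, -0.001, 1.468]
force: [0.7, 5.6, -2.3]
opening: 0.0195
grip_force: 60.0
```

```bash
python3 -c "
from h import *
im,A,hsv=look(); save('t5',im[150:270,350:470],5)"
```

```text
t 12.625 tcp [ 0.586  -0.1421  0.0687] yaw 1.468 Fpush 5.02 Flat -0.4 Fz -2.15 M [ 1.228 -0.    -0.017] gf 59.99946177005768
tcp rack [-98.7   0.1]
plate min [np.float64(47.9), np.float64(51.5), np.float64(63.7)] max 65.8
```

View pics/t5.png

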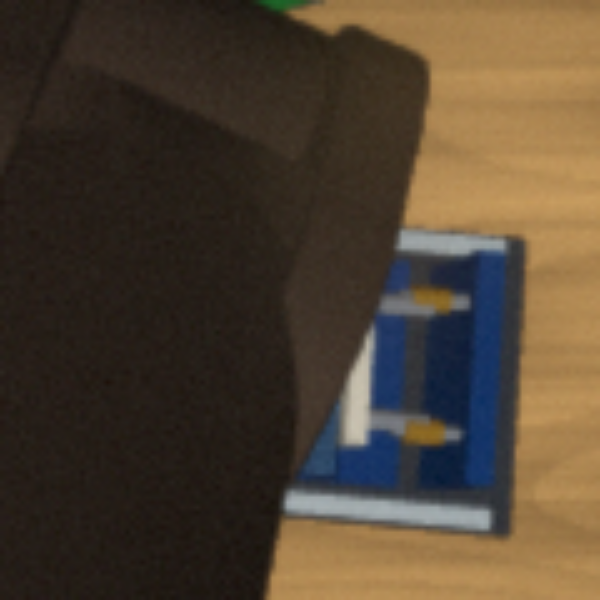

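>>> apply_moves(
  moves=[
    [[255,0,0,1,0,0,0],[255,0,0,1.5,0,0,0],[255,0,0,1.5,0,0,0],[255,0,0,1,0,0,0],[255,0,0,1,0,0,0],[255,0,0,0.5,0,0,0],[255,0,0,0,0,0,0]],
  ],
)

```text
t: 13.5
tool_pos: [0.5861, -0.1421, 0.0622]
ee_rot: [-3.142, -0.001, 1.468]
force: [1.4, 4.3, -2.7]
opening: 0.0197
grip_force: 60.0
```

>>> apply_moves(
  moves=[
    [[255,0,0,1,0,0,0],[255,0,0,1,0,0,0],[255,0,0,1,0,0,0],[255,0,0,1,0,0,0],[255,0,0,0.5,0,0,0],[255,0,0,0,0,0,0],[255,0,0,0,0,0,0]],
  ],
)

```text
t: 14.38
tool_pos: [0.5865, -0.1421, 0.0579]
ee_rot: [3.141, -0.001, 1.468]
force: [1.7, 5.7, -1.9]
opening: 0.0198
grip_force: 60.0
```

```bash
python3 -c "
from h import *
im,A,hsv=look(); t=(A[...,0]>-20)&(A[...,0]<40)&(abs(A[...,1])<46)&(A[...,2]>52)&(A[...,2]<75)
print(t.sum())
for c in ('side',):
  im,d,P,K,T=cam(c); save('s6',im[140:240,270:380],6)
"
```

```text
t 14.575 tcp [ 0.5865 -0.1422  0.0578] yaw 1.4684 Fpush 5.31 Flat 0.65 Fz -2.29 M [ 1.111 -0.345  0.063] gf 60.000813603401184
tcp rack [-98.7   0.6]
plate min [np.float64(48.2), np.float64(48.4), np.float64(53.8)] max 65.0
22
```

View pics/s6.png

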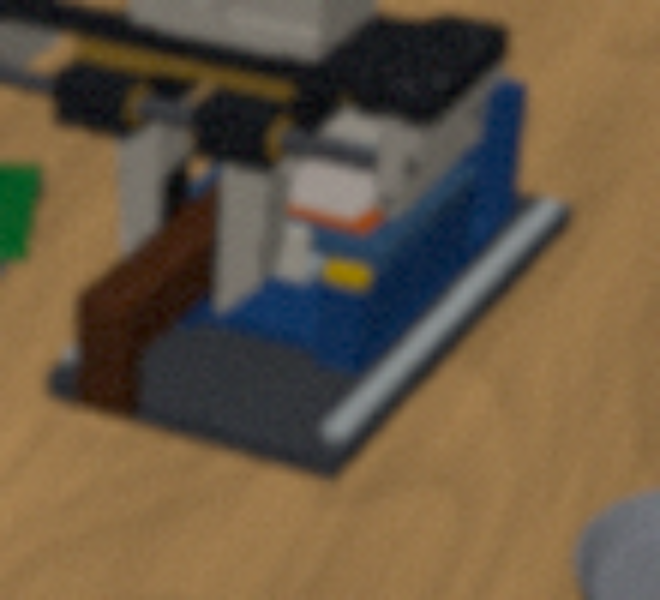

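The side view shows the coaster's rear edge just behind the right stud (345,272) and at about its level, with the heel at (295,255) between the studs. I'll check the coaster's height and the handle's slope by depth.

```bash
python3 -c "
from h import *
f=np.array([-.110,-.994]);l=np.array([.994,-.110]);M=np.array([.5751,-.2402])
im,d,P,K,T=cam('side')
A=np.concatenate([((P[...,:2]-M)@np.stack([f,l],1)),P[...,2:]],-1)*1000
v,u=np.mgrid[:420,:560];U=(u-270)*6;V=(v-140)*6
def q(n,u0,u1,v0,v1):
    a=A[(U>u0)&(U<u1)&(V>v0)&(V<v1)]; print(n,len(a),np.nanmedian(a,0).round(1)); return a
q('white',295,370,165,200);q('orange',300,375,208,228);q('rim',320,370,234,250);q('studtop',330,365,262,272);q('rail',420,450,205,220)
q('rim far',400,420,205,215)
hsv=cv2.cvtColor(im,cv2.COLOR_RGB2HSV)
h=A[(U>80)&(U<215)&(V>190)&(V<400)&(hsv[...,0]<15)&(hsv[...,1]>120)]
for x in range(-180,-110,10):
    s=h[abs(h[:,0]-x)<5]; print(x,len(s),np.percentile(s[:,2],[3,97]).round(1) if len(s) else '')
"
```

```text
white 72 [ 0.9 -4.4 59.1]
orange 36 [-22.4 -18.3  59.5]
rim 16 [-41.4 -30.3  59. ]
studtop 10 [-50.  -35.7  54. ]
rail 8 [ 11.6 -43.7  52.5]
rim far 3 [ -3.8 -39.2  59. ]
-180 51 [60.5 87.9]
-170 103 [50.9 89.3]
-160 39 [67.7 89.4]
-150 36 [69.5 89.5]
-140 29 [70.6 89.2]
-130 37 [70.9 89.6]
-120 27 [68.9 88.9]
```

```bash
python3 -c "
from h import *
f=np.array([-.110,-.994]);l=np.array([.994,-.110]);M=np.array([.5751,-.2402])
D=np.load('s3.npz');P=D['P'];im=D['im'];z=P[...,2]*1000
v,u=np.mgrid[:420,:560];U=(u-240)*4;V=(v-120)*4
def q(n,u0,u1,v0,v1):
    a=z[(U>u0)&(U<u1)&(V>v0)&(V<v1)]; print(n,len(a),np.nanmedian(a).round(1))
q('white',265,315,205,232);q('rim',290,320,254,266);q('stud',345,366,256,263);q('handle',125,190,245,262);q('handle2',115,200,235,290)
"; python3 -c "
from h import *
im,d,P,K,T=cam('side'); z=P[...,2]*1000;v,u=np.mgrid[:420,:560];U=(u-270)*6;V=(v-140)*6
for v0 in range(210,300,6):
  print(v0,[ (round(float(np.nanmedian(z[(U>=u0)&(U<u0+18)&(V>=v0)&(V<v0+6)])),1)) for u0 in (282,300,318,336,354,372)])
"
```

```text
white 72 77.3
rim 21 76.6
stud 5 53.6
handle 64 109.8
handle2 294 108.9
210 [59.3, 59.5, 59.5, 59.7, 59.2, 124.1]
216 [59.8, 59.5, 59.4, 60.1, 60.2, 58.8]
222 [62.5, 60.3, 59.5, 59.3, 59.1, 59.6]
228 [63.4, 63.5, 59.2, 58.2, 59.6, 59.6]
234 [61.6, 61.5, 59.1, 59.1, 58.7, 58.7]
240 [58.8, 59.7, 57.8, 59.3, 59.1, 59.5]
246 [56.6, 56.5, 55.0, 58.7, 59.4, 60.0]
252 [53.9, 52.9, 54.1, 55.1, 57.4, 58.8]
258 [51.9, 46.8, 45.8, 52.5, 54.8, 56.0]
264 [49.4, 46.7, 53.6, 54.3, 54.0, 53.8]
270 [46.0, 47.1, 52.3, 54.1, 54.4, 48.3]
276 [43.2, 45.7, 50.8, 52.3, 53.6, 46.7]
282 [19.9, 20.4, 48.2, 50.2, 50.7, 45.0]
288 [19.3, 18.4, 45.2, 47.1, 48.5, 42.7]
294 [18.8, 20.0, 43.2, 45.9, 46.3, 39.5]
```

>>> apply_moves(
  moves=[
    [[255,0.5,0,0,0,0,0],[255,0.5,0,0.5,0,0,0],[255,0.5,0,0.5,0,0,0],[255,0,0,0.5,0,0,0],[255,0,0,0.5,0,0,0],[255,0,0,0,0,0,0]],
  ],
)

```text
t: 15.48
tool_pos: [0.5861, -0.1411, 0.0557]
ee_rot: [-3.142, -0.0, 1.468]
force: [0.8, 4.0, -1.5]
opening: 0.0198
grip_force: 60.0
```

```bash
cat >> h.py <<'E'
def side():
    f=np.array([-.110,-.994]);l=np.array([.994,-.110]);M=np.array([.5751,-.2402])
    im,d,P,K,T=cam('side')
    A=np.concatenate([((P[...,:2]-M)@np.stack([f,l],1)),P[...,2:]],-1)*1000
    v,u=np.mgrid[:420,:560];U=(u-270)*6;V=(v-140)*6
    for n,u0,u1,v0,v1 in(('white',295,370,165,200),('orange',320,370,212,228),('rim',330,370,234,246),('stud',330,365,262,274)):
        a=A[(U>u0)&(U<u1)&(V>v0)&(V<v1)]; print(n,len(a),np.nanmedian(a,0).round(1))
    return im,A
E
python3 -c "
from h import *
im,A,hsv=look(); side()"
```

```text
t 15.675 tcp [ 0.5861 -0.1411  0.0557] yaw 1.4677 Fpush 4.59 Flat 0.51 Fz -2.5 M [ 1.027 -0.263  0.048] gf 60.000590085983276
tcp rack [-99.7   0. ]
plate min [np.float64(47.7), np.float64(47.8), np.float64(50.4)] max 64.8
white 72 [-1.8 -6.6 58.6]
orange 16 [-22.9 -21.6  58.4]
rim 6 [-38.5 -31.3  58.7]
stud 10 [-50.4 -36.   54.2]
```

>>> apply_moves(
  moves=[
    [[255,0.5,0,0.5,0,0,0],[255,0.5,0,0.5,0,0,0],[255,0.3,0,0.5,0,0,0],[255,0,0,0.5,0,0,0],[255,0,0,0.5,0,0,0],[255,0,0,0,0,0,0]],
  ],
)

```text
t: 16.48
tool_pos: [0.5862, -0.1399, 0.0531]
ee_rot: [-3.142, 0.0, 1.468]
force: [1.6, 3.3, -2.1]
opening: 0.0195
grip_force: 60.0
```

```bash
python3 -c "
from h import *
im,A,hsv=look(); side()"
```

```text
t 16.675 tcp [ 0.5862 -0.1397  0.0531] yaw 1.4678 Fpush 3.06 Flat 0.42 Fz -2.79 M [ 0.706 -0.123  0.041] gf 59.99972999095917
tcp rack [-101.1   -0. ]
plate min [np.float64(46.4), np.float64(46.2), np.float64(46.7)] max 64.6
white 72 [ -9.5 -15.3  59.2]
orange 16 [-22.9 -21.6  58.5]
rim 6 [-36.1 -30.3  57.5]
stud 10 [-49.5 -35.   54.1]
```

>>> apply_moves(
  moves=[
    [[255,0.5,0,0.5,0,0,0],[255,0.5,0,0,0,0,0],[255,0.5,0,0,0,0,0],[255,0.5,0,0,0,0,0],[255,0.5,0,0,0,0,0],[255,0.5,0,0,0,0,0],[255,1,0,0,0,0,0],[255,0,0,0,0,0,0]],
  ],
)

```text
t: 17.73
tool_pos: [0.5867, -0.1361, 0.0528]
ee_rot: [3.141, 0.0, 1.468]
force: [-0.7, 0.8, -1.8]
opening: 0.0194
grip_force: 60.0
```

```bash
python3 -c "
from h import *
im,A,hsv=look(); im,A=side();
m=(A[...,2]>55)&(A[...,2]<62)&(abs(A[...,1])<46)&(A[...,0]>-47)&(A[...,0]<46); a=A[m];a=a[np.isfinite(a).all(1)]
c,_,_,_=np.linalg.lstsq(np.c_[a[:,:2],np.ones(len(a))],a[:,2],rcond=None);print(len(a),c)
save('s9',im[140:240,270:380],6)"
```

```text
t 17.925 tcp [ 0.5867 -0.136   0.0528] yaw 1.4676 Fpush -0.11 Flat -0.37 Fz -1.33 M [-0.059  0.076 -0.003] gf 59.9995082616806
tcp rack [-104.8    0. ]
plate min [np.float64(44.1), np.float64(44.1), np.float64(44.4)] max 65.9
white 72 [-134.2  -58.2  130.1]
orange 16 [-22.2 -20.5  58.1]
rim 6 [-35.5 -30.   57.1]
stud 10 [-51.2 -35.5  54.3]
262 [5.24598360e-03 9.58615520e-04 5.74908486e+01]
```

View pics/s9.png

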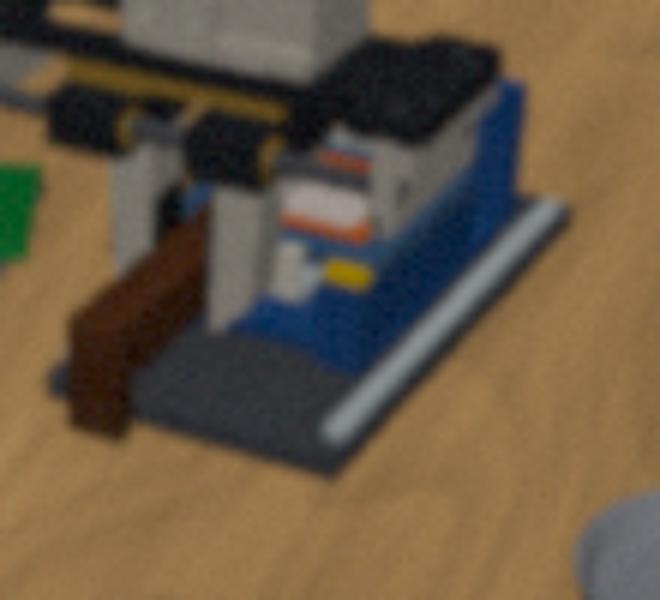

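The coaster lies flat, with its plane slope at 0.005 and the plate pressed about 2.4 mm. The paddle is free, so I'll draw it straight back.

>>> apply_moves(
  moves=[
    [[255,2,0,0,0,0,0],[255,5,0,0,0,0,0],[255,10,0,0,0,0,0],[255,15,0,0,0,0,0],[255,20,0,0,0,0,0],[255,25,0,0,0,0,0],[255,25,0,0,0,0,0],[255,25,0,0,0,0,0],[255,25,0,0,0,0,0],[255,16,0,0,0,0,0]],
  ],
)

```text
t: 19.23
tool_pos: [0.6039, 0.0343, 0.0526]
ee_rot: [-3.141, -0.001, 1.47]
force: [1.1, -0.1, -2.9]
opening: 0.0195
grip_force: 60.0
```

>>> apply_moves(
  moves=[
    [[255,2,0,4,0,0,0],[255,0,0,8,0,0,0],[255,0,0,8,0,0,0],[255,0,0,8,0,0,0],[255,0,0,5,0,0,0],[255,0,0,3,0,0,0],[255,0,0,1,0,0,0],[255,0,0,0,0,0,0],[255,0,0,0,0,0,0]],
  ],
)

```text
t: 20.35
tool_pos: [0.6043, 0.0333, 0.016]
ee_rot: [3.141, -0.0, 1.468]
force: [0.3, -0.1, -1.7]
opening: 0.0198
grip_force: 60.0
```

```bash
python3 -c "
from h import *
im,A,hsv=look(); plan([.6,.03,.0137],1.468,1)"
```

```text
t 20.55 tcp [0.6042 0.0333 0.0159] yaw 1.4678 Fpush -0.39 Flat 0.22 Fz -1.53 M [-0.1    0.027 -0.035] gf 59.99959588050842
tcp rack [-275.    -1.1]
plate min [np.float64(44.0), np.float64(44.2), np.float64(44.5)] max 65.5
t 20.55 pos [0.6042 0.0333 0.0159] rpy [ 3.1414e+00 -1.0000e-04  1.4678e+00] F [ 0.31 -0.45 -1.9 ] M [-0.1    0.027 -0.035] op 0.02 gf 59.99959588050842 q [-0.42  0.67  0.41  1.84 -0.39  0.7   0.11]
[0, -3.7, -3.9, 2.2, 0.0002, -0.0001, -0.0002],
```

>>> apply_moves(
  moves=[
    [[255,0,0,1,0,0,0],[255,0,0,0.7,0,0,0],[255,0,0,0.3,0,0,0],[255,0,0,0,0,0,0]],
  ],
)

```text
t: 21.05
tool_pos: [0.6041, 0.0332, 0.0138]
ee_rot: [-3.142, -0.0, 1.468]
force: [-0.7, 0.5, 0.4]
opening: 0.0193
grip_force: 60.0
```

>>> apply_moves(
  moves=[
    [[255,0,0,0,0,0,0],[255,0,0,0,0,0,0],[180,0,0,0,0,0,0],[100,0,0,0,0,0,0],[0,0,0,0,0,0,0],[0,0,0,0,0,0,0],[0,0,0,0,0,0,0],[0,0,0,0,0,0,0]],
  ],
  force=5,
)

```text
t: 22.05
tool_pos: [0.6041, 0.0332, 0.0137]
ee_rot: [-3.142, -0.0, 1.468]
force: [0.2, -0.4, 0.6]
opening: 0.0724
grip_force: 0.0
```

>>> apply_moves(
  moves=[
    [[0,0,0,-5,0,0,0],[0,0,0,-15,0,0,0],[0,0,0,-30,0,0,0],[0,0,0,-40,0,0,0],[0,20,0,-40,0,0,0],[0,50,0,-30,0,0,0],[0,50,0,0,0,0,0],[0,50,0,0,0,0,0],[0,50,0,0,0,0,0],[0,50,0,0,0,0,0]],
  ],
)

```text
t: 23.3
tool_pos: [0.632, 0.3034, 0.1752]
ee_rot: [3.141, -0.001, 1.468]
force: [0.9, -0.2, -0.4]
opening: 0.0917
grip_force: 0.0
```

>>> apply_moves(
  moves=[
    [[0,20,0,0,0,0,0],[0,0,0,0,0,0,0],[0,0,0,0,0,0,0]],
  ],
)

```text
t: 23.68
tool_pos: [0.6345, 0.319, 0.1743]
ee_rot: [3.141, 0.001, 1.465]
force: [-0.3, 0.6, 0.4]
opening: 0.0917
grip_force: 0.0
```

```bash
python3 -c "
from h import *
im,A,hsv=look(); save('t9',im)
m=(A[...,2]>55)&(A[...,2]<62)&(abs(A[...,1])<46)&(A[...,0]>-46)&(A[...,0]<42); a=A[m]
c,_,_,_=np.linalg.lstsq(np.c_[a[:,:2],np.ones(len(a))],a[:,2],rcond=None);print('tile',len(a),c,cv2.minAreaRect(a[:,:2].astype(np.float32)))
h=(A[...,2]>33)&(A[...,2]<52)&(abs(A[...,1])<30)&(A[...,0]<-230)&(A[...,0]>-370);a=A[h]
c,_,_,_=np.linalg.lstsq(np.c_[a[:,:2]-a[:,:2].mean(0),np.ones(len(a))],a[:,2],rcond=None);print('handle',len(a),c)"
```

```text
t 23.875 tcp [0.6344 0.3199 0.1742] yaw 1.4654 Fpush -0.18 Flat 0.28 Fz -0.03 M [-0.096 -0.03  -0.012] gf 0.0
tcp rack [-563.3   -2.7]
plate min [np.float64(43.9), np.float64(44.5), np.float64(43.8)] max 62.7
tile 2046 [ 1.36152749e-03 -1.23161421e-03  5.79539802e+01] ((-1.888946533203125, -0.8566970825195312), (87.7166748046875, 90.02969360351562), 0.00892539694905281)
handle 591 [-3.29927127e-03  8.32563100e-02  4.37321073e+01]
```

View pics/t9.png

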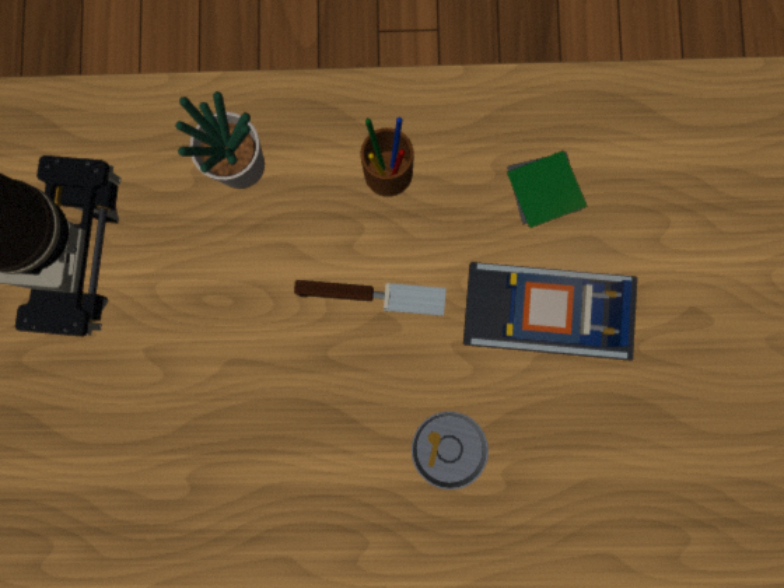

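The coaster is seated flat and square behind the studs, at (548,308). The paddle lies flat and free on the bench at (370,295), and the arm is clear. The bystanders haven't moved.

```bash
python3 -c "
from h import *
print(robot.sign_off())"
```

```text
the job is handed in; nothing more can be done
None
```

The job is handed in: the coaster lies flat and square on the rails between the studs and the plate (pressed back about 2.4 mm), the paddle lies flat and released on the bench, and the other things look unmoved; the sign-off returned no verdict.

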